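Square a laptop disk drive into the corner jig with a push stick and clip it down

ROBOT

A 6-joint arm with a two-finger parallel gripper is mounted at the origin on a cart in front of the work surface, level with it; the furniture and walls round the work are solid. World frame = base frame: x ahead of the robot, y to its left, z up, the work surface at z = 0. Lengths are in m, angles in degrees, forces in N, time in s.
With the tool pointing down it reaches from about 0.25 to 0.725 m from the base axis. Payload 9.7 kg.
Tool frame: the origin (TCP) lies midway between the tips of the shut fingers; the grasp point (between the pads) lies 19 mm behind it; z points along the fingers, y is the line along which they close (so a half turn about z gives the same grasp; the last joint's range is limited). The gripper opens to 85 mm and grips with 20 to 120 N. Pads are 22 mm wide; open, the fingers measure 114 mm over their backs; the gripper's body (76 mm by 85 mm) begins 54 mm behind the grasp point. The pads swing forward as they close: fully open they stand 13 mm farther back than shut.
Start: joints at [-71.391, 4.979, 10.078, 95.1, 0, 90], TCP at [0.176, -0.521, 0.231] pointing down, gripper open.
Joint ranges: [-179.16, 179.16], [-48.56, 103.87], [-65.8, 70.77], [-126.05, 130.52], [-82.76, 87.17], [-180, 180]. Speed limits (degrees/s): [127.2, 127.2, 147.25, 180, 180, 180].

INTERFACE

Orientations are given as [roll, pitch, yaw] about the fixed x, y, z axes, in that order (R = Rz(yaw) Ry(pitch) Rx(roll)).
In Python, from workcell import * gives the robot as it stands.
- The arm moves only by the tool servo_tool, never from a script. Its argument "moves" is a list of rows, each a list of 4 numbers: the shift along the world's x, y, z in cm, then the turn about the world's z in rad. A call has 1 to 20 rows; each row is the pose to reach, as a shift and turn from the pose commanded when the call began; what a row does not reach only later rows make up. A row lasts 1/12 s, in which the tool goes at most 41.7 mm and 7.16 degrees, less where a joint would pass 70% of its speed; a pose out of reach is approached as far as the arm can. A call with a gripper value outside its range is refused whole. "claw" is the closure, from 0 (fully open) to 1 (shut), set as the call begins (left out, the last holds). The fingers move at their own pace and stop on an object; "force" is the grip in N (left out, the last holds). Time passes only in rows, so rows that repeat a pose let the fingers close. It gives the time, the measured TCP pose, the force, the opening and the grip force at its end, in the units of the state.
- get_obs(): the state, without advancing time (a new reading comes with each control period).
- camera(name): name is "scene" or "top" or "wrist"; returns the picture (420x560x3 uint8, red, green, blue); there is no depth.
- get_calibration(name): a dict with "fx", "fy", "cx", "cy" (pixels), "rvec" (rotation vector, rad) and "tvec" (3), from world to camera coordinates, as OpenCV has them; the wrist camera has in their place "tool_from_camera" (4x4, takes a point from camera to tool coordinates, whose origin is the TCP and whose axes are the flange's). Camera axes: x right, y down, z forward; pixel columns grow to the right and rows downward; lengths in m; the calibration is good to about 2 mm. The wrist camera is an equidistant fisheye: a pixel r from the principal point sees the ray r / f radians off the axis. A picture is of the moment at which its call begins: read the wrist's pose just before it. get_calibration takes no time and is no camera call.
- job_done(): hands the job in; it is judged then, once.
The state is a dict: "time": time; "q": joint angles; "qd": joint speeds; "joint_efforts": joint torques, N m; "ee_pos": TCP position; "tcp_rot": TCP orientation; "wrist_force": force on the tool from outside, world axes, zero at the start; "torque": the same for the moment, N m; "opening": finger opening in m; "grasp_force": force on a finger pad.
Only numpy, scipy, OpenCV 4.12 (cv2) and the standard library are available. Lean on these libraries where they do the work, as an engineer would, in place of code of your own. Each camera call takes 0.05 s, during which the arm holds its last target. There are 200 camera calls.

TASK

Take the white nylon push stick out of its stand and, with its tip, nudge the disk drive that lies loosely in the corner jig until its long edge is flush and bears firmly on the far fence, then slide it along until its short edge bears on the left fence too; feel for each fence and finish with a light press of about 4 N, never more than 10 N. Then swing the hold-down clip round until its pad sits on the drive, and stand the stick back in its hole. Never touch the drive with the gripper and never lift or tip it, and leave the glass dish, the blue comb and the tweezers where they are.

Things in the scene. Friction and masses are not known exactly. Their poses are not given: they have to be found in the camera images.
- jig: Corner jig, fixed: dark plate 196 x 240 mm, top 10 mm above the bench, origin on the bench; x points from the robot to the far fence, y to the left fence. Both fences are steel bars 8.5 mm high over the plate, screwed through slots: far bar along y (y -59 to 67 mm), left bar along x (x -45 to 47 mm). Steel on drive slides easily (friction about 0.25), drive on plate about 0.35.
- far_mark (a point): Point of the jig on the plate at the nominal face of the far fence: jig x 60, y 25 mm. The bar's slots let its face lie anywhere within 4 mm before or behind this, always parallel to the jig's y; the reading does not show where: feel for it. The face looks to the jig's -x.
- left_mark (a point): Point of the jig on the plate at the nominal face of the left fence: jig x 25, y 75 mm. This bar's face too may lie up to 4 mm either way, parallel to the jig's x and looking to the jig's -y; feel for it.
- drive: Closed silver disk drive with a pale label, 70 (x) x 100 (y) x 10 mm, small screw heads on top, 80 to 150 g, origin at the centre of its underside. It lies on the plate off both fences, its axes within 0.2 rad of the jig's; no need to turn it round. Pushed askew it swings flush best if pushed beside the end that hangs back. It starts 12 to 38 mm short of home along each axis.
- clip_pivot (a point): Pivot of the hold-down clip on its post, at jig x 58, y -85 mm, at the mid height of the clip's arm, 31 mm above the bench. Hub radius 10 mm, knurled brass nut on top to 43 mm above the bench. The arm is a dark bar 8 mm wide, 27 to 35 mm above the bench, reaching 88 mm from the pivot.
- clip (a joint): Angle of the clip in rad: at 0 the arm points along the jig's -y (away from the drive), at 1.57 along -x (to the robot), at the stop, 3.0, nearly along +y over the drive. It turns clockwise seen from above, with light friction (0.025 N m), and stays where it is left; starts at 0 to 0.5. Push its trailing side. Beyond 2.6 the pad is on the drive.
- clip_pad: Black spring pad under the arm, 80 mm from the pivot; origin at its underside, 18.5 mm above the bench when free. It rides up 1.5 mm onto the drive's right edge (a few N at the pad, pushing the drive towards the fences), then presses down with 2 N.
- stick: White nylon push stick, 110 mm long, 20 g, origin at the centre of its flat tip, z up along it: round shaft of 8 mm diameter up to 56 mm, then a square handle 12 x 12 mm from 56 to 110 mm, its sides along the stick's x and y. It stands upright in the stand; grip the handle from above about 75 mm over the tip. It can tilt a little in the grip under load.
- stand: Grey tool block, 56 x 96 x 42 mm, fixed, origin at the centre of its underside; three holes along its y. It stands to the left or the right of the jig.
- stand_hole0 (a point): Mouth of the middle, largest hole of the stand, on its top face 42 mm above the bench: 12 mm wide, chamfered, 34 mm deep, upright. The stick belongs here.
- dish: Clear round dish, 61 mm across, 13 mm high, loose; leave alone.
- comb: Small blue plastic head comb, 16 x 45 x 10 mm, loose; leave alone.
- tweezers: Black tweezers, 123 mm long, loose; leave alone.
Mind the look-alikes: they are no part of the job. Several things have the shape of the drive; the one meant has the colours described above.

How it is judged (in metres and radians):
On the way, in this order (a step that is already met when the one before it is completed fails the run):
1. the stick presses the drive flush against the far fence (x of far_fence_c0 in the frame of drive below 0.0494 m and angle between the y axis of drive and the y axis of jig, either way round below 0.015 rad and contact force between drive and far_fence_c0 above 1 N and contact force between stick and drive above 0.5 N), for 0.1 s.
2. the stick presses the drive against the left fence, still flush with the far fence (x of far_fence_c0 in the frame of drive below 0.0494 m and y of left_fence_c0 in the frame of drive below 0.0645 m and angle between the y axis of drive and the y axis of jig, either way round below 0.015 rad and contact force between drive and left_fence_c0 above 1 N and contact force between stick and drive above 0.5 N), for 0.1 s.
3. the clip's pad presses on the drive (value of joint clip above 2.6 rad and contact force between clip_pad and drive above 0.5 N), for 0.2 s.
At the end, for the whole second after the job is handed in: Drive square in the jig (0.015 rad), gaps under 1.5 mm to both fences, at rest; clip beyond 2.6 rad, its pad pressing on the drive with over 0.5 N; stick at rest in the stand's middle hole, tip over 25 mm deep and within 8 mm of the hole's axis (all of step 3 and x of far_fence_c0 in the frame of drive below 0.0494 m and y of left_fence_c0 in the frame of drive below 0.0645 m and angle between the y axis of drive and the y axis of jig, either way round below 0.015 rad and horizontal distance between stick and stand_hole0 below 0.008 m and z of stick in the frame of stand_hole0 below -0.025 m and linear speed of stick below 0.02 m/s and linear speed of drive below 0.01 m/s); the robot touches nothing.
It fails at once if the drive is pressed against a fence with more than 10 N (contact force between drive and far_fence_c0 above 10 N or contact force between drive and left_fence_c0 above 10 N).
It fails at once if the gripper touches the drive (contact force between the arm and drive above 0.5 N).
It fails at once if the drive is tipped or lifted (angle between drive's own z axis and vertical above 0.1 rad or z of drive in the frame of jig above 0.02 m).
It fails at once if the dish, comb or tweezers are moved (distance of any of dish, comb, tweezers from where it was at the start of the episode above 0.03 m).
It also fails if it takes over 70 s, if anything falls off the work surface, if the arm or the gripper's body presses on something with over 40 N, if the wrist force passes 120 N, or if a joint passes its speed limit or range.

## Working session

There is one attempt and no reset: what is moved stays moved. The work goes in short steps, Python scripts to look and compute and a tool call to move; the robot and the scene stay as the last step left them, time stands still between calls to the robot, and variables do not carry over. Pictures are saved under pics/ and viewed, at most 10 in all, crops included, and the job is handed in when it is done.

Besides the shell and the picture viewer there is one more tool, called after ">>>" by a JSON object that holds its "name" and its "arguments", one argument or row to a line. servo_tool: Moves the arm, as the interface text tells. Its arguments: {"type":"object","properties":{"moves":{"type":"array","items":{"type":"array","items":{"type":"number"}}},"claw":{"type":"number"},"force":{"type":"number"}},"required":["moves"]}

```bash
ls; mkdir -p pics; python3 - <<'E'
from workcell import *
import cv2,numpy as np
o=get_obs();print({k:np.round(v,3).tolist() for k,v in o.items()})
for n in("scene","top","wrist"):
    im=camera(n);cv2.imwrite(f"pics/{n}0.png",im[:,:,::-1]);print(n,get_calibration(n))
E
```

```text
pics
{'time': 0.0, 'q': [-71.39, 5.014, 10.035, 95.101, -0.0, 89.999], 'qd': [-0.057, -0.009, 0.033, 0.057, -0.099, 0.028], 'joint_efforts': [-0.002, -52.039, 46.481, 0.016, -0.0, 0.0], 'ee_pos': [0.175, -0.521, 0.231], 'tcp_rot': [-179.921, 0.0, 18.611], 'wrist_force': [0.023, 0.237, 0.246], 'torque': [0.004, 0.0, -0.012], 'grasp_force': 0.0, 'opening': 0.086}
scene {'fx': 450.6723113475488, 'fy': 450.6723113475488, 'cx': 277.103148469258, 'cy': 212.82124813877004, 'rvec': array([ 0.76432749, -2.67698845,  0.95488131]), 'tvec': array([0.47404252, 0.1943121 , 1.1440062 ])}
top {'fx': 475.06842776926953, 'fy': 475.06842776926953, 'cx': 273.5027340119272, 'cy': 204.759624688642, 'rvec': array([ 2.18242859, -2.17871103,  0.08284713]), 'tvec': array([0.06489171, 0.50694235, 1.19382451])}
wrist {'fx': 325.19226210127806, 'fy': 325.19226210127806, 'cx': 278.59291754842815, 'cy': 214.84774029393284, 'tool_from_camera': array([[ 8.57691976e-04, -9.65782015e-01, -2.59353741e-01,
         6.54138796e-02],
       [ 9.99999602e-01,  8.92327390e-04, -1.58166619e-05,
         4.81613999e-04],
       [ 2.46703895e-04, -2.59353624e-01,  9.65782396e-01,
        -1.41989222e-01],
       [ 0.00000000e+00,  0.00000000e+00,  0.00000000e+00,
         1.00000000e+00]])}
```

View pics/top0.png

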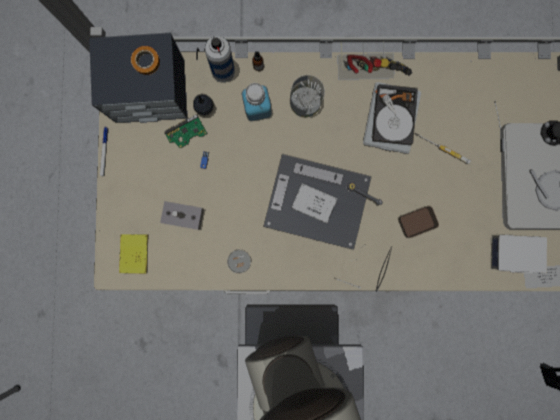

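View pics/scene0.png

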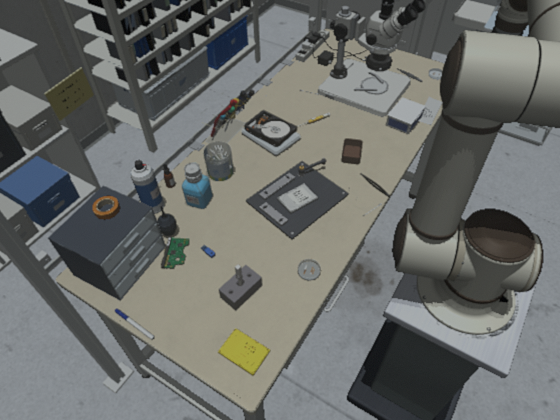

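The top view shows the jig at about (318,200) with the drive at (315,203), the clip hub at (352,187), the stand with the stick at (182,215), the dish at (239,261), the comb at (205,160) and the tweezers at (384,268). Next I'll measure enlarged crops.

```bash
cat > h.py <<'E'
from workcell import *
import cv2,numpy as np
from scipy.spatial.transform import Rotation as R
def cam(name,obs=None):
    """returns K-ish calibration, camera rotation (world from cam) and centre"""
    c=get_calibration(name)
    if name!="wrist":
        Rc=cv2.Rodrigues(c["rvec"])[0].T; return c,Rc,-Rc@c["tvec"]
    T=np.eye(4);T[:3,:3]=R.from_euler("xyz",obs["tcp_rot"],degrees=True).as_matrix();T[:3,3]=obs["ee_pos"]
    T=T@c["tool_from_camera"]; return c,T[:3,:3],T[:3,3]
def ray(name,px,obs=None):
    c,Rc,C=cam(name,obs); p=(np.atleast_2d(px)-[c["cx"],c["cy"]])/[c["fx"],c["fy"]]
    if name=="wrist":
        r=np.linalg.norm(p,axis=1,keepdims=True)+1e-12; d=np.hstack([p/r*np.sin(r),np.cos(r)])
    else: d=np.hstack([p,np.ones((len(p),1))])
    return C,(d/np.linalg.norm(d,axis=1,keepdims=True))@Rc.T
def onplane(name,px,z,obs=None):
    C,d=ray(name,px,obs); return C+d*((z-C[2])/d[:,2:3])
def tri(*rays):
    """least-squares crossing of rays (C,d); returns point, residual m"""
    A=0;b=0
    for C,d in rays:
        P=np.eye(3)-np.outer(d,d);A=A+P;b=b+P@C
    X=np.linalg.solve(A,b); return X,max(np.linalg.norm(np.cross(X-C,d)) for C,d in rays)
def proj(name,X,obs=None):
    c,Rc,C=cam(name,obs); v=(np.atleast_2d(X)-C)@Rc
    if name=="wrist":
        th=np.arctan2(np.hypot(v[:,0],v[:,1]),v[:,2]); q=v[:,:2]/np.linalg.norm(v[:,:2],axis=1,keepdims=True)*th[:,None]
    else: q=v[:,:2]/v[:,2:]
    return q*[c["fx"],c["fy"]]+[c["cx"],c["cy"]]
E
python3 - <<'E'
from h import *
t=cv2.imread("pics/top0.png");s=cv2.imread("pics/scene0.png")
a=cv2.resize(t[145:260,255:392],None,fx=4.3,fy=4.3,interpolation=2)   # 589x494
b=cv2.resize(t[190:240,150:215],None,fx=3,fy=3,interpolation=2)
c=cv2.resize(s[250:315,210:275],None,fx=3,fy=3,interpolation=2)
o=np.zeros((500,800,3),np.uint8);o[:a.shape[0],:a.shape[1]]=a;o[:b.shape[0],600:600+b.shape[1]]=b;o[200:200+c.shape[0],600:600+c.shape[1]]=c
cv2.imwrite("pics/crop1.png",o)
for n,p,z in(("jig",(318,200),.01),("stand",(182,215),.042),("dish",(239,261),0),("comb",(205,160),0),("twz",(384,268),0)):print(n,onplane("top",p,z))
E
```

```text
jig [[ 0.52009239 -0.04887528  0.01      ]]
stand [[0.47899876 0.2948572  0.042     ]]
dish [[0.36307754 0.15432477 0.        ]]
comb [[0.62557653 0.2452647  0.        ]]
twz [[ 0.3459024  -0.21832945  0.        ]]
```

View pics/crop1.png

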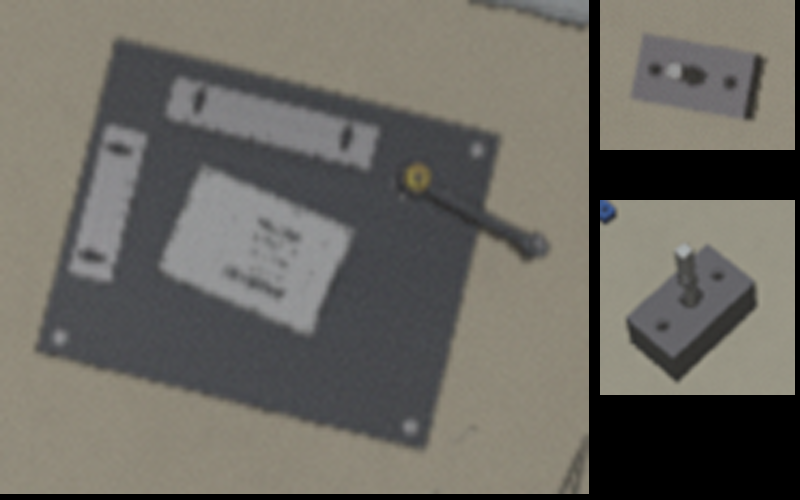

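Only one stand holds a stick (white square handle at top px ~(174,213)). The drive look-alikes are the open drive at (392,118), the jig's drive at (315,203), the white box at (523,253) and the brown box at (418,221). The silver one with the pale label in the jig at (315,203) is the drive. The clip arm is at about 0.25 rad and the drive is turned about -0.17 rad relative to the jig. I'll move the wrist camera over the jig next.

>>> {"name": "servo_tool", "arguments": {
  "moves": [
    [37,47,2,-0.32],
    [37,47,2,-0.32],
    [37,47,2,-0.32],
    [37,47,2,-0.32],
    [37,47,2,-0.32],
    [37,47,2,-0.32],
    [37,47,2,-0.32],
    [37,47,2,-0.32],
    [37,47,2,-0.32],
    [37,47,2,-0.32],
    [37,47,2,-0.32],
    [37,47,2,-0.32],
    [37,47,2,-0.32],
    [37,47,2,-0.32],
    [37,47,2,-0.32],
    [37,47,2,-0.32],
    [37,47,2,-0.32],
    [37,47,2,-0.32]
  ],
  "claw": 0.3,
  "force": 80
}}

```text
time: 1.65
ee_pos: [0.5451, -0.0516, 0.2511]
tcp_rot: [180.0, 0.0, 0.3]
wrist_force: [-0.6, 0.1, 0.2]
opening: 0.0593
grasp_force: 0.0
```

```bash
python3 - <<'E'
from h import *
import pickle
o=get_obs();im=camera("wrist")[:,:,::-1].copy();cv2.imwrite("pics/w1.png",im);pickle.dump(o,open("w1.pkl","wb"))
print(o["time"],o["ee_pos"],o["tcp_rot"],o["qd"],o["opening"])
E
```

```text
1.65 [ 0.54512863 -0.05160846  0.25106258] [1.79990691e+02 4.12987414e-02 2.76129851e-01] [-1.03284887 -0.85428026 -0.21228711 -0.07000584 -0.05318555  0.11863258] 0.05932738053672846
```

View pics/w1.png

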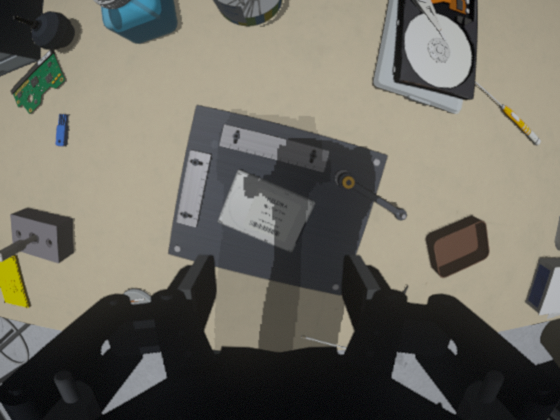

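The wrist view shows the plate corners at about (198,105), (386,152), (170,253) and (352,295), the drive centred at (265,210), the clip hub at (347,182) and the stand at (42,235). I'll rectify it by casting rays onto the planes and fit rectangles.

```bash
cat > jig.py <<'E'
from h import *
def ortho(img,name,z,x0,x1,y0,y1,obs=None,s=2000):
    """metric picture of plane z: row down = -x, column right = -y"""
    h,w=int((x1-x0)*s),int((y1-y0)*s); r,c=np.mgrid[:h,:w]
    X=np.stack([x1-r/s,y1-c/s,np.full(r.shape,z)],-1).reshape(-1,3)
    m=proj(name,X,obs).reshape(h,w,2).astype(np.float32)
    return cv2.remap(img,m[...,0],m[...,1],cv2.INTER_LINEAR)
def rects(mask,x1,y1,amin,s=2000):
    out=[]
    for c in cv2.findContours(mask,cv2.RETR_EXTERNAL,cv2.CHAIN_APPROX_NONE)[0]:
        if cv2.contourArea(c)<amin*s*s: continue
        b=cv2.boxPoints(cv2.minAreaRect(c)); p=np.stack([x1-b[:,1]/s,y1-b[:,0]/s],1)
        e=[p[1]-p[0],p[2]-p[1]]; e.sort(key=lambda v:abs(v[1])/(abs(v[0])+1e-9))  # first along x
        L=[np.linalg.norm(v) for v in e]; ya=e[1]*np.sign(e[1][1]); yaw=np.degrees(np.arctan2(-ya[0],ya[1]))
        out.append((p.mean(0).round(4),np.round(L,4),round(yaw,2)))
    return out
def jigmeas(img,name,obs=None):
    a=(.36,.68,-.24,.14)
    g=cv2.cvtColor(ortho(img,name,.01,*a,obs),cv2.COLOR_BGR2HSV)
    sat=((g[...,1]<60)).astype(np.uint8)*255
    sat=cv2.morphologyEx(sat,cv2.MORPH_OPEN,np.ones((31,31)))
    print(name,"plate",rects(sat,a[1],a[3],.02))
    v=cv2.cvtColor(ortho(img,name,.02,*a,obs),cv2.COLOR_BGR2HSV)
    k=((v[...,1]<60)&(v[...,2]>105)).astype(np.uint8)*255
    k=cv2.morphologyEx(k,cv2.MORPH_CLOSE,np.ones((9,9)));k=cv2.morphologyEx(k,cv2.MORPH_OPEN,np.ones((9,9)))
    print(name,"bright",rects(k,a[1],a[3],.001)); return v,k,sat
E
python3 - <<'E'
from jig import *
import pickle
jigmeas(cv2.imread("pics/top0.png"),"top")
v,k,s=jigmeas(cv2.imread("pics/w1.png"),"wrist",pickle.load(open("w1.pkl","rb")))
o=np.hstack([cv2.cvtColor(v,cv2.COLOR_HSV2BGR),cv2.cvtColor(k,cv2.COLOR_GRAY2BGR)])
cv2.imwrite("pics/o1.png",cv2.resize(o,None,fx=.5,fy=.5,interpolation=3))
o=pickle.load(open("w1.pkl","rb"))
from itertools import product
s0,t0=cv2.imread("pics/scene0.png"),cv2.imread("pics/top0.png")
# stand top and stick handle top: two-view crossings
for n,a,b in(("handle top",(600,200),None),):
    pass
pt=np.array([150,190])+np.array([[674,71],[693,76],[730,82],[655,69]])/3.-[200,0]
ps=np.array([210,250])+(np.array([[683,250],[690,296],[663,326],[717,276]])-[600,200])/3.
print(pt,ps)
for i,a in enumerate(["handle top","hole0","hole near","hole far"]):
    for j in([0] if i==0 else [1] if i==1 else [2,3]):
        r1=ray("top",pt[i]);r2=ray("scene",ps[j]);print(a,j,tri((r1[0],r1[1][0]),(r2[0],r2[1][0])))
E
```

```text
top plate [(array([ 0.5202, -0.0497], dtype=float32), array([0.3195, 0.3795], dtype=float32), np.float32(0.0))]
top bright [(array([ 0.5202, -0.0497], dtype=float32), array([0.3195, 0.3795], dtype=float32), np.float32(0.0))]
wrist plate [(array([ 0.5202, -0.0497], dtype=float32), array([0.3195, 0.3795], dtype=float32), np.float32(0.0))]
wrist bright [(array([0.3942, 0.0005], dtype=float32), array([0.083, 0.073], dtype=float32), np.float32(-11.24)), (array([ 0.5184, -0.0253], dtype=float32), array([0.0691, 0.0752], dtype=float32), np.float32(-23.41)), (array([ 0.5961, -0.0217], dtype=float32), array([0.0263, 0.0748], dtype=float32), np.float32(-14.04)), (array([ 0.531 , -0.0497], dtype=float32), array([0.298 , 0.3795], dtype=float32), np.float32(0.0))]
[[174.66666667 213.66666667]
 [181.         215.33333333]
 [193.33333333 217.33333333]
 [168.33333333 213.        ]] [[237.66666667 266.66666667]
 [240.         282.        ]
 [231.         292.        ]
 [249.         275.33333333]]
handle top 0 (array([0.47910546, 0.29929543, 0.11081814]), np.float64(0.000976925024406509))
hole0 1 (array([0.47934158, 0.2984676 , 0.03933417]), np.float64(0.0011805468601447768))
hole near 2 (array([ 0.49554167,  0.29171316, -0.03822222]), np.float64(0.021418270760546913))
hole near 3 (array([0.47415449, 0.26814933, 0.03327854]), np.float64(0.0005795921939567597))
hole far 2 (array([0.48480591, 0.33121522, 0.03394428]), np.float64(0.00041081422097537533))
hole far 3 (array([0.46426767, 0.30747222, 0.10194024]), np.float64(0.01787633100384513))
```

View pics/o1.png

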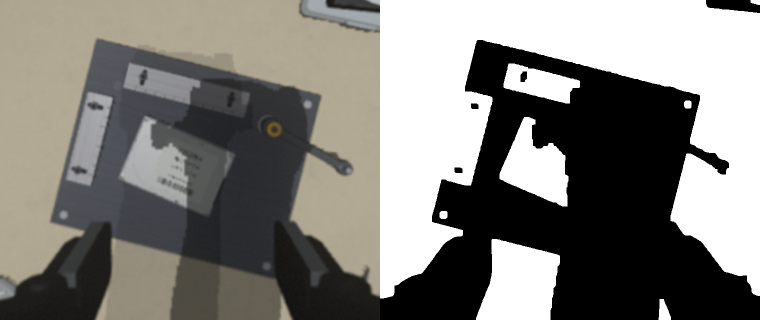

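The rectified view is clean. Drive corners come out near (149,116), (234,154), (209,214) and (120,177), where 1 px is 1 mm. My saturation mask failed because the bench is too grey, so I'll use brightness instead. At the same time I'll move toward the stand for the grasp view.

>>> {"name": "servo_tool", "arguments": {
  "moves": [
    [-8,35,-3,-0.16],
    [-8,35,-3,-0.16],
    [-8,35,-3,-0.16],
    [-8,35,-3,-0.16],
    [-8,35,-3,-0.16],
    [-8,35,-3,-0.16],
    [-8,35,-3,-0.16],
    [-8,35,-3,-0.16],
    [-8,35,-3,-0.16],
    [-8,35,-3,-0.16],
    [-8,35,-3,-0.16],
    [-8,35,-3,-0.16],
    [-8,35,-3,-0.16]
  ]
}}

```text
time: 2.78
ee_pos: [0.4525, -0.0377, 0.2268]
tcp_rot: [-178.2, 0.0, -5.8]
wrist_force: [-0.7, -0.7, -0.1]
opening: 0.0596
grasp_force: 0.0
```

```bash
python3 - <<'E'
from jig import *
import pickle
o=get_obs();w=camera("wrist")[:,:,::-1].copy();cv2.imwrite("pics/w2.png",w);pickle.dump(o,open("w2.pkl","wb"));print(o["time"],o["ee_pos"],o["tcp_rot"])
a=(.40,.56,.21,.38)
# jig, brightness masks
A=(.36,.68,-.24,.14)
for f,n,ob in(("top0","top",None),("w1","wrist",pickle.load(open("w1.pkl","rb")))):
    im=cv2.imread(f"pics/{f}.png");g=cv2.cvtColor(ortho(im,n,.01,*A,ob),cv2.COLOR_BGR2GRAY)
    # plate edges: dark/bright steps; use colour (plate bluish: b>=r, bench r>b)
    c=ortho(im,n,.01,*A,ob).astype(float); m=(((c[...,2]+3)/(c[...,0]+3)<1.06)*255).astype(np.uint8)
    m=cv2.morphologyEx(m,cv2.MORPH_OPEN,np.ones((21,21)));m[int(.28*2000):]=0
    print(n,"plate",rects(m,A[1],A[3],.01))
    c=ortho(im,n,.02,*A,ob).astype(float).mean(2)
    if n=="top":
        t,k=cv2.threshold(c[60:-60,60:-60].astype(np.uint8),0,255,cv2.THRESH_OTSU);k=((c>.9*t)*255).astype(np.uint8)
        print(t,rects(k,A[1],A[3],.001))
crop=ortho(w,"wrist",.112,.43,.53,.25,.35,o,4000); c2=ortho(w,"wrist",.042,.40,.56,.22,.38,o,2500)
cv2.imwrite("pics/st.png",np.hstack([crop,c2]))
E
```

```text
2.7833 [ 0.45245922 -0.03768049  0.22675908] [-1.78206165e+02  4.79683614e-02 -5.82681869e+00]
top plate [(array([ 0.5171, -0.0479], dtype=float32), array([0.1941, 0.241 ], dtype=float32), np.float32(-14.24))]
103.0 [(array([ 0.5202, -0.0497], dtype=float32), array([0.3195, 0.3795], dtype=float32), np.float32(0.0))]
wrist plate [(array([ 0.4951, -0.0398], dtype=float32), array([0.2436, 0.2387], dtype=float32), np.float32(-14.19))]
```

View pics/st.png

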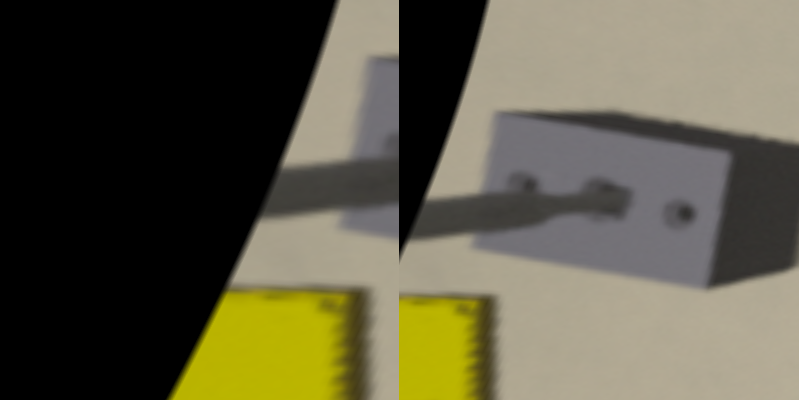

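The move stopped short, and the stick's handle hides half the view. I'll check the joints.

```bash
python3 - <<'E'
from h import *
o=get_obs();print({k:np.round(v,2).tolist() for k,v in o.items()})
E
```

```text
{'time': 2.83, 'q': [-5.89, -8.18, -3.3, 94.94, 1.79, 179.94], 'qd': [0.03, 0.7, 0.83, 0.0, 0.04, 0.01], 'joint_efforts': [0.03, -36.98, 47.01, -0.42, 0.11, -0.0], 'ee_pos': [0.45, -0.04, 0.23], 'tcp_rot': [-178.21, 0.06, -5.83], 'wrist_force': [1.51, 0.19, 0.72], 'torque': [-0.02, -0.06, 0.02], 'grasp_force': 0.0, 'opening': 0.06}
```

>>> {"name": "servo_tool", "arguments": {
  "moves": [
    [0,4,0,0],
    [0,8,0,0],
    [0,8,0,0]
  ]
}}

```text
time: 3.08
ee_pos: [0.45, -0.0068, 0.227]
tcp_rot: [-176.5, 0.1, -3.0]
wrist_force: [-0.0, -0.5, 0.1]
opening: 0.0595
grasp_force: 0.0
```

```bash
python3 - <<'E'
from h import *
o=get_obs();print({k:np.round(v,2).tolist() for k,v in o.items()})
E
```

```text
{'time': 3.08, 'q': [-3.06, -8.69, -3.77, 95.0, 3.45, 179.94], 'qd': [3.69, -0.04, -0.11, -0.06, 1.61, 0.06], 'joint_efforts': [-0.31, -37.06, 46.34, 0.06, 0.28, -0.0], 'ee_pos': [0.45, -0.01, 0.23], 'tcp_rot': [-176.55, 0.08, -3.0], 'wrist_force': [-0.05, -0.46, 0.12], 'torque': [-0.0, -0.03, 0.05], 'grasp_force': 0.0, 'opening': 0.06}
```

Joint 6 sits at its 180° limit, since q6 = q1 + 180 − yaw. A tool yaw near +80° fits both the stand (−9.7° + 90) and the jig (−14.2° + 90), so I'll turn that way first.

>>> {"name": "servo_tool", "arguments": {
  "moves": [
    [3,2,3,0.12],
    [3,4,3,0.25],
    [3,6,3,0.37],
    [3,8,3,0.5],
    [3,10,3,0.62],
    [3,12,3,0.75],
    [3,14,3,0.87],
    [3,15,3,1.0],
    [3,15,3,1.12],
    [3,15,3,1.25],
    [3,15,3,1.37],
    [3,15,3,1.45],
    [3,15,3,1.45],
    [3,15,3,1.45]
  ]
}}

```text
time: 4.25
ee_pos: [0.4802, 0.1424, 0.2568]
tcp_rot: [-176.6, 0.1, 79.9]
wrist_force: [-0.6, -0.3, 0.2]
opening: 0.0599
grasp_force: 0.0
```

```bash
python3 - <<'E'
from jig import *
import pickle
o=get_obs();w=camera("wrist")[:,:,::-1].copy();cv2.imwrite("pics/w3.png",w);pickle.dump(o,open("w3.pkl","wb"));print(o["time"],o["ee_pos"],o["tcp_rot"],o["q"])
crop=ortho(w,"wrist",.118,.43,.53,.25,.35,o,4000); c2=ortho(w,"wrist",.042,.40,.56,.22,.38,o,2500)
cv2.imwrite("pics/st3.png",np.hstack([crop,c2]))
E
```

```text
4.25 [0.48018258 0.1424415  0.25677537] [-1.76574699e+02  9.77845831e-02  7.98508814e+01] [ 15.72245372   2.04326905   9.76934637 100.85132221   1.40607259
 115.83613697]
```

View pics/st3.png

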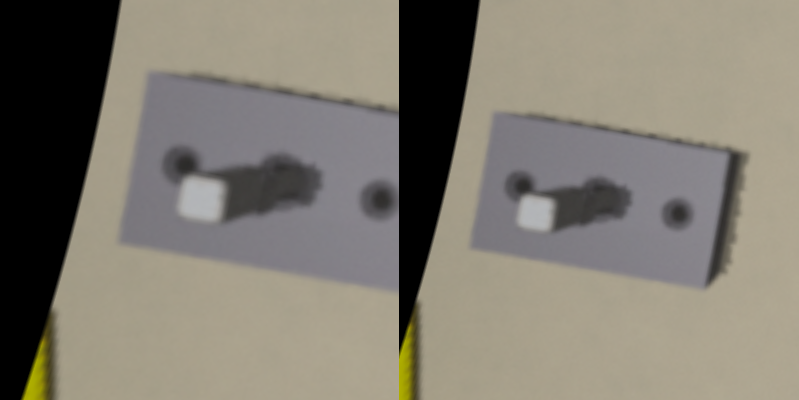

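The wrist view puts the handle's top square at (203,199) in the left tile. At z = 0.118 that gives (0.480, 0.299) and a width of 11.8 mm, which agrees with the other views. Its sides match a tool yaw of about 81°. The tool keeps a 3.4° lean from the joint limit, which the hole's clearance tolerates. I'll go above the stick, then down.

```bash
python3 - <<'E'
from h import *
import pickle
o=pickle.load(open("w3.pkl","rb")); p=proj("wrist",[.480,.299,.118],o)
r=[(C,d[0]) for C,d in(ray("wrist",p,o),ray("top",[174.67,213.67]),ray("scene",[237.67,266.67]))]
print(p,tri(*r),tri(r[0],r[1]),tri(r[0],r[2]))
E
```

```text
[[255.98877354  30.17380077]] (array([0.47909122, 0.2999349 , 0.11193835]), np.float64(0.0016206362622560185)) (array([0.47890662, 0.29887778, 0.11523756]), np.float64(0.0013495573960698329)) (array([0.4794152 , 0.30067267, 0.1126271 ]), np.float64(0.00022986453085852582))
```

>>> {"name": "servo_tool", "arguments": {
  "moves": [
    [-0.1,4,0,0],
    [-0.1,8,0,0],
    [-0.1,12,-1,0],
    [-0.1,15.7,-3,0],
    [-0.1,15.7,-6,0],
    [-0.1,15.7,-6,0],
    [-0.1,15.7,-6,0]
  ]
}}

```text
time: 4.88
ee_pos: [0.4782, 0.2989, 0.1959]
tcp_rot: [-176.4, 0.2, 79.9]
wrist_force: [0.1, 0.5, 1.6]
opening: 0.0598
grasp_force: 0.0
```

>>> {"name": "servo_tool", "arguments": {
  "moves": [
    [0.1,0,-3,0],
    [0.1,0,-6,0],
    [0.1,0,-9,0],
    [0.1,0,-11,0],
    [0.1,0,-12.5,0],
    [0.1,0,-13.1,0],
    [0.1,0,-13.1,0],
    [0.1,0,-13.1,0]
  ]
}}

```text
time: 5.55
ee_pos: [0.4811, 0.2992, 0.068]
tcp_rot: [-176.7, 0.0, 79.9]
wrist_force: [0.5, 1.2, -0.2]
opening: 0.0599
grasp_force: 0.0
```

>>> {"name": "servo_tool", "arguments": {
  "moves": [
    [0,0,0,0],
    [0,0,0,0],
    [0,0,0,0],
    [0,0,0,0],
    [0,0,0,0],
    [0,0,0,0]
  ],
  "claw": 1,
  "force": 80
}}

```text
time: 6.05
ee_pos: [0.4806, 0.2996, 0.0666]
tcp_rot: [-176.7, 0.0, 80.0]
wrist_force: [1.7, 0.0, 4.0]
opening: 0.011
grasp_force: 77.9
```

Gripped (opening 11 mm, 78 N). The stick-home TCP is (0.4806, 0.2996, 0.0666). Next I'll work out the jig frame, drive and hub from the overhead crop corners.

```bash
cat > jf.py <<'E'
from h import *
import sys
def toj(P,O,yaw):
    c,s=np.cos(yaw),np.sin(yaw); d=np.atleast_2d(P)[:,:2]-O
    return d@np.array([[c,-s],[s,c]])
def tow(J,O,yaw):
    c,s=np.cos(yaw),np.sin(yaw); return np.atleast_2d(J)@np.array([[c,s],[-s,c]])+O
E
python3 - <<'E'
from jf import *
O=np.array([.5171,-.0479]);yaw=np.radians(-14.24)
cr=lambda p:np.array(p)/4.3+[255-.4,145-.4]
I={"plate":([(115,40),(497,135),(425,448),(37,350)],.01),"far":([(177,77),(378,127),(370,168),(167,115)],.0185),"left":([(107,125),(147,133),(111,280),(69,272)],.0185),
"drive":([(204,165),(354,230),(313,333),(161,265)],.02),"nut":([(417,178)],.043),"armend":([(537,245)],.035),"screws":([(477,149),(60,338),(410,427)],.01)}
for n,(p,z) in I.items():
    P=onplane("top",cr(p),z);print(n,(1000*toj(P,O,yaw)).round(1).tolist(),P[:,:2].mean(0).round(4))
import pickle
o=pickle.load(open("w1.pkl","rb"));c,Rc,C=cam("wrist",o)
d=lambda p:np.column_stack([.68-np.array(p)[:,1]/1000.,.14-np.array(p)[:,0]/1000.,np.full(len(p),.02)])
for n,p,z in(("nut",[(274,129)],.043),("far",[(129,62),(251,96),(246,117),(124,87)],.0185),("left",[(87,92),(113,98),(91,186),(67,182)],.0185),("drive",[(149,116),(234,154),(209,214),(120,177)],.02),("plate",[(97,39),(321,96),(51,221)],.01),("armend",[(347,170)],.035)):
    X=d(p);X=C+(X-C)*((z-C[2])/(X-C)[:,2:]);print("w",n,(1000*toj(X,O,yaw)).round(1).tolist())
E
```

```text
plate [[96.2, 120.9], [97.0, -116.0], [-96.0, -118.1], [-96.7, 119.9]] [ 0.5177 -0.0463]
far [[82.1, 79.2], [82.6, -44.6], [57.4, -45.8], [58.4, 79.4]] [ 0.5893 -0.0486]
left [[43.7, 112.6], [44.9, 88.3], [-45.7, 87.4], [-47.3, 112.8]] [0.5407 0.0496]
drive [[34.5, 50.6], [18.8, -45.2], [-46.7, -36.3], [-29.8, 60.8]] [ 0.5133 -0.0392]
nut [[54.7, -71.2]] [ 0.5526 -0.1304]
armend [[34.9, -149.8]] [ 0.5141 -0.2017]
screws [[85.8, -106.3], [-86.3, 108.4], [-86.1, -106.5]] [ 0.4806 -0.0745]
w nut [[56.3, -69.3]]
w far [[83.3, 82.2], [80.3, -45.0], [58.7, -45.3], [57.7, 80.9]]
w left [[43.7, 115.6], [44.3, 88.8], [-46.8, 88.5], [-48.8, 112.9]]
w drive [[35.9, 49.2], [20.0, -42.5], [-44.3, -33.0], [-30.4, 62.3]]
w plate [[97.9, 121.3], [97.8, -116.1], [-94.8, 121.1]]
w armend [[34.6, -148.9]]
```

The measured bars and hub put the jig origin 14 mm toward +y from the plate centre. In world terms the origin is (0.5189, −0.0339) with yaw −14.24°. The drive centre is at jig (−3.5, −6) mm, turned −0.167 rad, about 28 and 31 mm short of home, and the hub lands at (57, −84) as it should. I'll lift the stick out and go behind the drive.

>>> {"name": "servo_tool", "arguments": {
  "moves": [
    [0,0,1,0],
    [0,0,2,0],
    [0,0,3.5,0],
    [0,0,5,0],
    [0,0,6.5,0],
    [0,0,6.5,0],
    [-0.5,-4,6.5,0],
    [-1,-8,6.5,0],
    [-1.5,-12,6.5,0],
    [-2,-16,6.5,0],
    [-2,-20,6.5,0],
    [-2,-24,6.5,0],
    [-2,-28,6.5,0],
    [-2,-31.5,6.5,0],
    [-2,-33.5,6.5,0],
    [-2,-33.5,6.5,0],
    [-2,-33.5,6.5,0]
  ]
}}

```text
time: 7.47
ee_pos: [0.4596, -0.0364, 0.1302]
tcp_rot: [-176.5, 0.1, 79.9]
wrist_force: [-0.5, 0.3, -0.5]
opening: 0.0108
grasp_force: 78.3
```

```bash
python3 - <<'E'
from jig import *
o=get_obs();print(o["time"],o["ee_pos"],o["tcp_rot"],o["opening"],o["grasp_force"],o["wrist_force"])
w=camera("wrist")[:,:,::-1];s=camera("scene")[:,:,::-1]
z=np.array(o["ee_pos"]); cs=proj("scene",z-[0,0,.03])[0].astype(int);print(cs)
a=cv2.resize(s[cs[1]-50:cs[1]+50,cs[0]-50:cs[0]+50],None,fx=4,fy=4,interpolation=2)
cv2.imwrite("pics/w4.png",np.hstack([a,cv2.resize(w[:,120:440],(300,394))[:394] if 0 else cv2.resize(w,(400,400))]))
E
```

```text
7.4667 [ 0.45956089 -0.03638561  0.13023947] [-1.76510778e+02  6.74142775e-02  7.98623077e+01] 0.010765381171203174 78.34985733032227 [-0.48563924  0.31657481 -0.49071516]
[314 184]
```

View pics/w4.png

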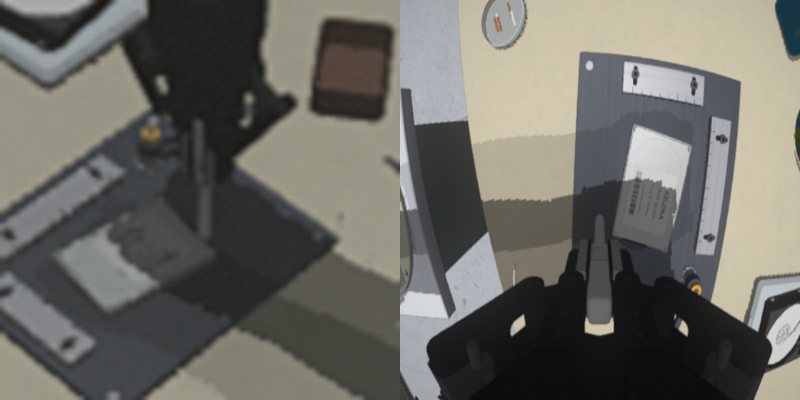

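The stick is held straight (tip at wrist px (279,226), as predicted), and the drive lies ahead of the tip. I'll lower it and take a force baseline.

>>> {"name": "servo_tool", "arguments": {
  "moves": [
    [0,0,-2,0],
    [0,0,-4,0],
    [0,0,-5.2,0],
    [0,0,-5.8,0],
    [0,0,-5.8,0],
    [0,0,-5.8,0],
    [0,0,-5.8,0]
  ]
}}

```text
time: 8.15
ee_pos: [0.4605, -0.0354, 0.0739]
tcp_rot: [-176.6, 0.1, 80.0]
wrist_force: [0.5, 0.2, -0.1]
opening: 0.0108
grasp_force: 78.4
```

>>> {"name": "servo_tool", "arguments": {
  "moves": [
    [0.29,-0.07,0,0],
    [0.58,-0.15,0,0],
    [0.87,-0.22,0,0],
    [1.16,-0.3,0,0],
    [1.36,-0.34,0,0],
    [1.55,-0.39,0,0],
    [1.75,-0.44,0,0],
    [1.94,-0.49,0,0],
    [2.13,-0.54,0,0],
    [2.33,-0.59,0,0],
    [2.52,-0.64,0,0],
    [2.71,-0.69,0,0],
    [2.91,-0.74,0,0],
    [2.91,-0.74,0,0],
    [2.91,-0.74,0,0]
  ]
}}

```text
time: 9.4
ee_pos: [0.4893, -0.043, 0.0729]
tcp_rot: [-176.6, 0.1, 80.0]
wrist_force: [0.8, -0.6, -0.3]
opening: 0.0108
grasp_force: 78.4
```

```bash
cat > dm.py <<'E'
from jig import *
from jf import *
O=np.array([.5189,-.0339]);YAW=np.radians(-14.24)
def look(tag):
    o=get_obs();w=camera("wrist")[:,:,::-1].copy();t=camera("top")[:,:,::-1].copy()
    cv2.imwrite(f"pics/w_{tag}.png",w);cv2.imwrite(f"pics/t_{tag}.png",t)
    tip=np.array(o["ee_pos"][:2])+[-.0033,.0006]
    print("t",round(o["time"],2),"z",round(o["ee_pos"][2],4),"tip jig mm",(1000*toj(tip,O,YAW)).round(1),"F jig",toj(np.array(o["wrist_force"][:2])*1.,0*O,YAW).round(2),round(o["wrist_force"][2],2))
    # metric picture in jig axes at drive-top height, up = jig +x, right = -y, 4 px/mm
    r,c=np.mgrid[:520,:720];J=np.stack([.075-r/4000.,.095-c/4000.],-1).reshape(-1,2)
    X=np.column_stack([tow(J,O,YAW),np.full(len(J),.02)]);m=proj("wrist",X,o).reshape(520,720,2).astype(np.float32)
    v=cv2.remap(w,m[...,0],m[...,1],1);cv2.imwrite(f"pics/j_{tag}.png",v);return v
E
python3 -c "
from dm import *
look('a')"
```

```text
t 9.4 z 0.0729 tip jig mm [[-29.8 -16.4]] F jig [[ 0.95 -0.37]] -0.26
```

View pics/j_a.png

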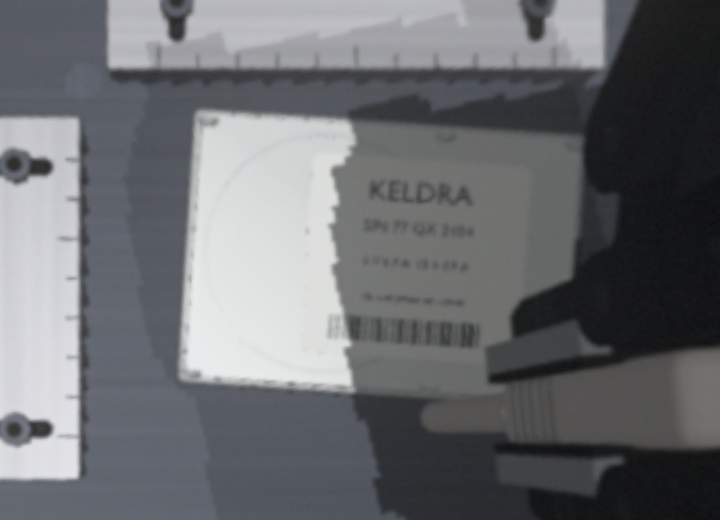

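In this jig-axis view (4 px/mm) the far face is at row 72 (x 57) and the left face at col 82 (y 74.5). The drive's front edge runs from (195,110) to (583,135). So it is turned −0.065 rad and is 9.5 to 16 mm short, swinging straight as planned. I'll keep going, then feel.

>>> {"name": "servo_tool", "arguments": {
  "moves": [
    [0.15,-0.04,0,0],
    [0.29,-0.07,0,0],
    [0.44,-0.11,0,0],
    [0.58,-0.15,0,0],
    [0.73,-0.18,0,0],
    [0.87,-0.22,0,0],
    [0.87,-0.22,0,0],
    [0.87,-0.22,0,0]
  ]
}}

```text
time: 10.17
ee_pos: [0.498, -0.0452, 0.0729]
tcp_rot: [-176.6, 0.1, 80.0]
wrist_force: [-0.3, -0.4, -0.1]
opening: 0.011
grasp_force: 78.4
```

>>> {"name": "servo_tool", "arguments": {
  "moves": [
    [0.08,-0.02,0,0],
    [0.15,-0.04,0,0],
    [0.15,-0.04,0,0]
  ]
}}

```text
time: 10.42
ee_pos: [0.4994, -0.0457, 0.0729]
tcp_rot: [-176.6, 0.1, 80.0]
wrist_force: [-0.0, -0.1, -0.7]
opening: 0.0106
grasp_force: 78.4
```

>>> {"name": "servo_tool", "arguments": {
  "moves": [
    [0.05,-0.01,0,0],
    [0.1,-0.02,0,0],
    [0.1,-0.02,0,0]
  ]
}}

```text
time: 10.67
ee_pos: [0.5004, -0.0458, 0.0729]
tcp_rot: [-176.6, 0.1, 80.0]
wrist_force: [-1.4, -0.9, 0.6]
opening: 0.0111
grasp_force: 78.4
```

>>> {"name": "servo_tool", "arguments": {
  "moves": [
    [0.05,-0.01,0,0],
    [0.1,-0.02,0,0],
    [0.1,-0.02,0,0]
  ]
}}

```text
time: 10.92
ee_pos: [0.5014, -0.046, 0.0729]
tcp_rot: [-176.6, 0.1, 80.0]
wrist_force: [0.3, 0.2, 0.4]
opening: 0.011
grasp_force: 78.4
```

```bash
cat >> dm.py <<'E'
def edges(v):
    """front edge of drive and far face per column (jig mm): yaw rad, and gap, from vertical gradients"""
    g=cv2.GaussianBlur(cv2.cvtColor(v,cv2.COLOR_BGR2GRAY),(0,0),2).astype(float)
    d=np.diff(g,axis=0); out=[]
    for c in range(230,330,5):
        f=50+np.argmin(d[50:90,c]); k=f+4+np.argmax(d[f+4:130,c]); out.append((c,f,k,d[f,c],d[k,c]))
    a=np.array(out); q=lambda i:np.polyfit(a[:,0],a[:,i],1)
    pf,pk=q(1),q(2);print("far row %.1f slope %.4f | drive front row %.1f slope %.4f"%(np.polyval(pf,280),pf[0],np.polyval(pk,280),pk[0]),"grad",a[:,3].mean().round(1),a[:,4].mean().round(1))
    bl=[];
    for r in range(200,300,10): bl.append((150+0*r+np.argmax(np.diff(g[r,100:260]))-50,np.argmin(np.diff(g[r,60:100]))+60))
    print("drive left col, left face col",np.median(bl,axis=0))
E
python3 -c "
from dm import *
edges(cv2.imread('pics/j_a.png'))
edges(look('b'))
import time
for i in range(3): o=get_obs();print(o['time'],o['wrist_force'])"
```

```text
far row 67.4 slope 0.0000 | drive front row 114.4 slope 0.0598 grad -11.8 13.9
drive left col, left face col [185.5  78. ]
t 10.92 z 0.0729 tip jig mm [[-17.3 -16.3]] F jig [[0.24 0.31]] 0.38
far row 66.7 slope 0.0005 | drive front row 76.4 slope -0.0038 grad -12.2 16.8
drive left col, left face col [176.  78.]
11.0167 [-0.39308186 -0.7757991  -0.01590611]
11.0167 [-0.39308186 -0.7757991  -0.01590611]
11.0167 [-0.39308186 -0.7757991  -0.01590611]
```

The drive is now parallel (slope −0.004) with about a 2 mm gap. I'll feel forward in small steps.

>>> {"name": "servo_tool", "arguments": {
  "moves": [
    [0.05,-0.01,0,0],
    [0.1,-0.02,0,0],
    [0.1,-0.02,0,0]
  ]
}}

```text
time: 11.27
ee_pos: [0.5024, -0.0462, 0.0729]
tcp_rot: [-176.6, 0.1, 80.0]
wrist_force: [-0.9, -0.5, -0.1]
opening: 0.011
grasp_force: 78.4
```

>>> {"name": "servo_tool", "arguments": {
  "moves": [
    [0.05,-0.01,0,0],
    [0.05,-0.01,0,0],
    [0.05,-0.01,0,0]
  ]
}}

```text
time: 11.52
ee_pos: [0.5029, -0.0463, 0.0729]
tcp_rot: [-176.6, 0.1, 80.0]
wrist_force: [0.1, -0.5, -0.0]
opening: 0.0107
grasp_force: 78.3
```

>>> {"name": "servo_tool", "arguments": {
  "moves": [
    [0.05,-0.01,0,0],
    [0.05,-0.01,0,0],
    [0.05,-0.01,0,0]
  ]
}}

```text
time: 11.77
ee_pos: [0.5032, -0.0464, 0.0728]
tcp_rot: [-176.6, 0.1, 80.0]
wrist_force: [-1.4, -0.6, 0.2]
opening: 0.0112
grasp_force: 78.3
```

>>> {"name": "servo_tool", "arguments": {
  "moves": [
    [0.03,-0.01,0,0],
    [0.03,-0.01,0,0],
    [0.03,-0.01,0,0]
  ]
}}

```text
time: 12.02
ee_pos: [0.5034, -0.0464, 0.0728]
tcp_rot: [-176.5, 0.1, 80.0]
wrist_force: [-2.1, 1.3, 0.2]
opening: 0.0105
grasp_force: 78.4
```

>>> {"name": "servo_tool", "arguments": {
  "moves": [
    [0.03,-0.01,0,0],
    [0.03,-0.01,0,0],
    [0.03,-0.01,0,0]
  ]
}}

```text
time: 12.27
ee_pos: [0.5037, -0.0465, 0.0728]
tcp_rot: [-176.5, 0.1, 80.0]
wrist_force: [-4.0, 2.1, -0.1]
opening: 0.0106
grasp_force: 78.5
```

```bash
python3 -c "
from dm import *
edges(look('c'))
f=[]
for i in range(4): o=get_obs();f.append(o['wrist_force']);camera('top')
print(np.mean(f,0).round(2),np.array(f).round(1).tolist())"
```

```text
t 12.27 z 0.0728 tip jig mm [[-15.  -16.2]] F jig [[-4.38  1.08]] -0.11
far row 64.7 slope -0.0071 | drive front row 71.9 slope -0.0102 grad -7.4 12.5
drive left col, left face col [174.  78.]
[-4.63  2.08  0.67] [[-4.2, 1.5, 1.1], [-4.6, 1.9, -0.2], [-4.7, 2.5, 0.9], [-5.0, 2.4, 0.9]]
```

It bears on the far fence at about 5 N (jig x), steady over 0.4 s and parallel to within 0.003 rad. I'll back off, go round to the right side and take up position beside the short edge.

>>> {"name": "servo_tool", "arguments": {
  "moves": [
    [-0.3,0.07,0,0],
    [-0.9,0.22,0,0],
    [-1.45,0.37,0,0],
    [-1.6,-0.6,0,0],
    [-2,-1.9,0,0],
    [-2.3,-3.1,0,0],
    [-2.58,-4.09,0,0],
    [-2.58,-4.09,0,0],
    [-1,-4.49,0,0],
    [0.7,-4.92,0,0],
    [2,-5.25,0,0],
    [2.56,-5.39,0,0],
    [2.56,-5.39,0,0],
    [2.56,-5.39,0,0]
  ]
}}

```text
time: 13.73
ee_pos: [0.5291, -0.1005, 0.0726]
tcp_rot: [-176.5, 0.1, 80.0]
wrist_force: [-0.1, 0.2, -0.3]
opening: 0.011
grasp_force: 78.4
```

```bash
python3 -c "
from dm import *
edges(look('d'))
f=[]
for i in range(4): o=get_obs();f.append(o['wrist_force']);camera('top')
print(np.mean(f,0).round(2),np.array(f).round(1).tolist())"
```

```text
t 13.73 z 0.0726 tip jig mm [[ 22.9 -62.2]] F jig [[-0.18  0.19]] -0.32
far row 62.6 slope -0.0086 | drive front row 69.0 slope -0.0059 grad -9.0 13.6
drive left col, left face col [177.  81.]
[-0.43  0.31  0.05] [[-0.2, 0.4, 0.3], [-0.4, 1.1, -0.1], [-0.8, 0.4, 0.2], [-0.2, -0.8, -0.1]]
```

>>> {"name": "servo_tool", "arguments": {
  "moves": [
    [0.07,0.24,0,0],
    [0.15,0.49,0,0],
    [0.22,0.73,0,0],
    [0.3,0.97,0,0],
    [0.37,1.22,0,0],
    [0.45,1.46,0,0],
    [0.52,1.7,0,0],
    [0.6,1.95,0,0],
    [0.67,2.19,0,0],
    [0.75,2.44,0,0],
    [0.82,2.68,0,0],
    [0.82,2.68,0,0],
    [0.82,2.68,0,0]
  ]
}}

```text
time: 15.12
ee_pos: [0.5378, -0.0735, 0.0729]
tcp_rot: [-176.6, 0.1, 80.0]
wrist_force: [0.9, -0.0, -0.5]
opening: 0.011
grasp_force: 78.4
```

```bash
python3 -c "
from dm import *
edges(look('e'))"
```

```text
t 15.12 z 0.0729 tip jig mm [[ 24.7 -34. ]] F jig [[0.84 0.21]] -0.53
far row 62.1 slope 0.0002 | drive front row 68.9 slope -0.0044 grad -5.9 10.2
drive left col, left face col [100.  79.]
```

The drive is still flush and about 4–5 mm short of the left fence. Advancing carefully.

>>> {"name": "servo_tool", "arguments": {
  "moves": [
    [0.03,0.1,0,0],
    [0.05,0.2,0,0],
    [0.08,0.3,0,0],
    [0.08,0.3,0,0]
  ]
}}

```text
time: 15.55
ee_pos: [0.5386, -0.0706, 0.0729]
tcp_rot: [-176.6, 0.1, 80.0]
wrist_force: [0.0, -0.4, 0.1]
opening: 0.0108
grasp_force: 78.4
```

>>> {"name": "servo_tool", "arguments": {
  "moves": [
    [0.01,0.05,0,0],
    [0.01,0.05,0,0],
    [0.01,0.05,0,0]
  ]
}}

```text
time: 15.8
ee_pos: [0.5386, -0.0702, 0.0729]
tcp_rot: [-176.6, 0.1, 80.0]
wrist_force: [0.2, -1.0, -0.6]
opening: 0.0109
grasp_force: 78.4
```

>>> {"name": "servo_tool", "arguments": {
  "moves": [
    [0.01,0.05,0,0],
    [0.01,0.05,0,0],
    [0.01,0.05,0,0]
  ]
}}

```text
time: 16.05
ee_pos: [0.5387, -0.0697, 0.0729]
tcp_rot: [-176.6, 0.1, 80.0]
wrist_force: [-1.2, -1.0, -0.0]
opening: 0.0109
grasp_force: 78.4
```

>>> {"name": "servo_tool", "arguments": {
  "moves": [
    [0.01,0.04,0,0],
    [0.01,0.04,0,0],
    [0.01,0.04,0,0]
  ]
}}

```text
time: 16.3
ee_pos: [0.5388, -0.0693, 0.0729]
tcp_rot: [-176.6, 0.1, 80.0]
wrist_force: [0.5, 0.2, -1.0]
opening: 0.0106
grasp_force: 78.4
```

>>> {"name": "servo_tool", "arguments": {
  "moves": [
    [0.01,0.04,0,0],
    [0.01,0.04,0,0],
    [0.01,0.04,0,0]
  ]
}}

```text
time: 16.55
ee_pos: [0.5389, -0.0689, 0.0729]
tcp_rot: [-176.6, 0.1, 80.0]
wrist_force: [-0.6, -0.7, -0.6]
opening: 0.0112
grasp_force: 78.4
```

>>> {"name": "servo_tool", "arguments": {
  "moves": [
    [0.01,0.04,0,0],
    [0.01,0.04,0,0],
    [0.01,0.04,0,0]
  ]
}}

```text
time: 16.8
ee_pos: [0.539, -0.0686, 0.0729]
tcp_rot: [-176.6, 0.1, 80.0]
wrist_force: [-0.2, -1.0, 0.2]
opening: 0.0103
grasp_force: 78.5
```

>>> {"name": "servo_tool", "arguments": {
  "moves": [
    [0.01,0.04,0,0],
    [0.01,0.04,0,0],
    [0.01,0.04,0,0]
  ]
}}

```text
time: 17.05
ee_pos: [0.539, -0.0683, 0.0729]
tcp_rot: [-176.6, 0.1, 80.0]
wrist_force: [-0.4, -3.2, 0.1]
opening: 0.0106
grasp_force: 78.5
```

```bash
python3 -c "
from dm import *
edges(look('f'))"
```

```text
t 17.05 z 0.0729 tip jig mm [[ 24.6 -28.7]] F jig [[ 0.41 -3.2 ]] 0.09
far row 62.4 slope -0.0032 | drive front row 69.2 slope -0.0075 grad -6.9 10.4
drive left col, left face col [115.  77.]
```

Left fence felt at 3.2 N. I'll press slightly more and hold.

>>> {"name": "servo_tool", "arguments": {
  "moves": [
    [0.01,0.02,0,0],
    [0.01,0.02,0,0],
    [0.01,0.02,0,0],
    [0.01,0.02,0,0]
  ]
}}

```text
time: 17.48
ee_pos: [0.5391, -0.0681, 0.0729]
tcp_rot: [-176.6, 0.1, 80.0]
wrist_force: [-1.2, -4.8, 0.4]
opening: 0.0106
grasp_force: 78.5
```

```bash
python3 -c "
from dm import *
f=[]
for i in range(4): o=get_obs();f.append(o['wrist_force']);camera('top')
print(o['time'],o['ee_pos'],toj(np.mean(f,0)[:2],0*O,YAW),np.array(f).round(1).tolist())
v=cv2.imread('pics/j_f.png');cv2.imwrite('pics/jf2.png',v)"
```

```text
17.6333 [ 0.53912212 -0.06814861  0.07287   ] [[-0.57884218 -5.26222996]] [[-1.2, -4.8, 0.4], [-2.3, -5.1, 0.6], [-1.6, -5.0, 0.3], [-2.3, -4.9, 0.5]]
```

View pics/j_f.png

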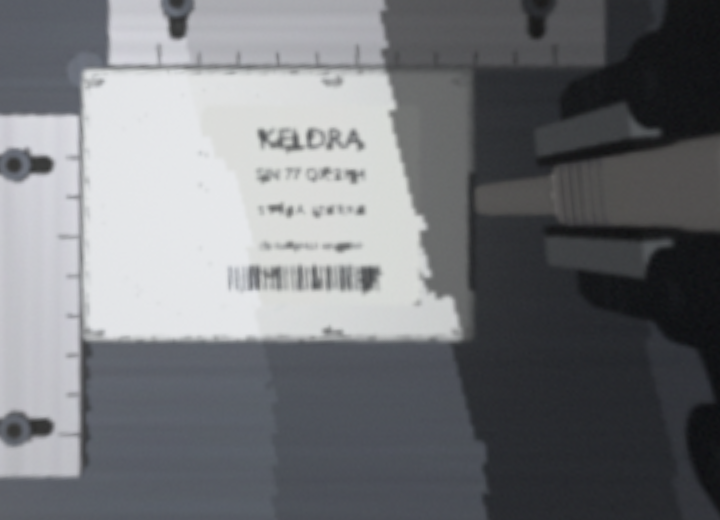

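The view shows the drive flush in the corner: its front edge is on the far face (row 66) and its left edge on the left face (col 81). It is held at about 5 N. Next I'll withdraw, lift over the clip, go to its trailing side and plan the sweep.

>>> {"name": "servo_tool", "arguments": {
  "moves": [
    [-0.05,-0.2,0,0],
    [-0.2,-0.8,0,0],
    [-0.2,-0.8,0,0],
    [-0.2,-0.8,2,0],
    [-0.2,-0.8,4.2,0],
    [-0.2,-1.2,4.4,0],
    [0.3,-4.5,4.4,0],
    [0.7,-8,4.4,0],
    [1.07,-11.45,4.4,0],
    [1.07,-11.45,4.4,0],
    [1.07,-11.45,3,0],
    [1.07,-11.45,1.5,0],
    [1.07,-11.45,0.85,0],
    [1.07,-11.45,0.85,0],
    [1.07,-11.45,0.85,0]
  ]
}}

```text
time: 18.93
ee_pos: [0.5498, -0.1821, 0.0813]
tcp_rot: [-176.5, 0.1, 80.0]
wrist_force: [-0.1, -0.0, -0.2]
opening: 0.0112
grasp_force: 78.4
```

```bash
python3 - <<'E'
from dm import *
o=get_obs();print(o["time"],o["ee_pos"],o["wrist_force"])
e=np.array(o["ee_pos"][:2]);tip=e+[-.0033,.0006];print("tip jig",toj(tip,O,YAW)*1000)
w=camera("wrist")[:,:,::-1];cv2.imwrite("pics/w_g.png",w)
for ph in np.r_[np.arange(0,2.76,.12),2.80]:
    J=np.array([.058-.052*np.sin(ph),-.085-.052*np.cos(ph)]);print(round(ph,2),((tow(J,O,YAW)[0]-tip)*100).round(2).tolist())
E
```

```text
18.9333 [ 0.54976917 -0.18212499  0.08132135] [-0.10551543 -0.00758834 -0.21318332]
tip jig [[  63.03548548 -136.30746797]]
0.0 [-0.51, 0.06]
0.12 [-1.1, 0.25]
0.24 [-1.67, 0.51]
0.36 [-2.2, 0.83]
0.48 [-2.69, 1.22]
0.6 [-3.13, 1.66]
0.72 [-3.51, 2.15]
0.84 [-3.83, 2.69]
0.96 [-4.09, 3.25]
1.08 [-4.27, 3.85]
1.2 [-4.39, 4.46]
1.32 [-4.43, 5.09]
1.44 [-4.39, 5.71]
1.56 [-4.28, 6.32]
1.68 [-4.1, 6.92]
1.8 [-3.84, 7.49]
1.92 [-3.52, 8.02]
2.04 [-3.14, 8.52]
2.16 [-2.71, 8.96]
2.28 [-2.22, 9.35]
2.4 [-1.69, 9.68]
2.52 [-1.12, 9.94]
2.64 [-0.53, 10.13]
2.8 [0.29, 10.27]
```

>>> {"name": "servo_tool", "arguments": {
  "moves": [
    [-0.51,0.06,0,0],
    [-1.1,0.25,0,0],
    [-1.67,0.51,0,0],
    [-2.2,0.83,0,0],
    [-2.69,1.22,0,0],
    [-3.13,1.66,0,0],
    [-3.51,2.15,0,0],
    [-3.83,2.69,0,0],
    [-4.09,3.25,0,0],
    [-4.27,3.85,0,0],
    [-4.39,4.46,0,0],
    [-4.43,5.09,0,0],
    [-4.39,5.71,0,0],
    [-4.28,6.32,0,0],
    [-4.1,6.92,0,0],
    [-3.84,7.49,0,0],
    [-3.52,8.02,0,0],
    [-3.52,8.02,0,0],
    [-3.52,8.02,0,0]
  ]
}}

```text
time: 20.57
ee_pos: [0.515, -0.1018, 0.0813]
tcp_rot: [-176.6, 0.1, 80.0]
wrist_force: [0.3, -0.8, 0.2]
opening: 0.0109
grasp_force: 78.4
```

```bash
python3 - <<'E'
from dm import *
v=look('h')
o=get_obs();w=cv2.imread("pics/w_h.png")
# dark arm: sample ring of radius 70 mm round pivot at z=.035, print brightness by clip angle
for rr in (.065,.075):
    ph=np.arange(.0,3.1,.05);J=np.column_stack([.058-rr*np.sin(ph),-.085-rr*np.cos(ph)])
    for n,im in(("wrist",w),("top",cv2.imread("pics/t_h.png"))):
        m=proj(n,np.column_stack([tow(J,O,YAW),np.full(len(J),.035)]),o).astype(np.float32)
        print(n,rr,cv2.remap(cv2.cvtColor(im,6),m[None,:,0],m[None,:,1],1)[0].tolist())
E
```

```text
t 20.57 z 0.0813 tip jig mm [[  9.6 -67. ]] F jig [[ 0.52 -0.73]] 0.19
wrist 0.065 [26, 20, 20, 22, 22, 22, 22, 26, 24, 207, 180, 108, 114, 115, 116, 117, 116, 116, 112, 94, 75, 27, 24, 22, 22, 22, 55, 67, 68, 67, 57, 37, 44, 42, 43, 43, 44, 44, 44, 45, 46, 46, 47, 49, 45, 53, 84, 85, 87, 87, 91, 91, 91, 93, 92, 93, 89, 125, 163, 190, 212, 156]
top 0.065 [138, 138, 137, 138, 138, 137, 135, 135, 135, 134, 133, 132, 131, 130, 129, 127, 126, 124, 122, 119, 117, 115, 111, 109, 104, 101, 97, 91, 86, 84, 84, 72, 56, 53, 44, 35, 35, 41, 41, 40, 38, 38, 40, 47, 59, 63, 63, 63, 64, 64, 63, 65, 61, 60, 70, 83, 99, 122, 127, 130, 133, 118]
wrist 0.075 [21, 21, 21, 20, 22, 21, 21, 23, 22, 157, 216, 215, 216, 137, 115, 110, 92, 25, 25, 21, 22, 22, 21, 22, 22, 25, 21, 22, 20, 26, 42, 43, 45, 45, 43, 44, 44, 44, 44, 45, 47, 47, 81, 92, 49, 86, 86, 86, 89, 90, 93, 69, 203, 230, 230, 230, 230, 230, 229, 229, 228, 228]
top 0.075 [140, 141, 142, 142, 141, 140, 140, 139, 140, 139, 136, 137, 136, 135, 133, 133, 130, 128, 127, 124, 120, 119, 116, 113, 107, 106, 100, 95, 88, 81, 74, 59, 47, 40, 36, 37, 41, 42, 41, 40, 41, 56, 68, 60, 61, 62, 63, 63, 60, 60, 68, 109, 138, 143, 145, 146, 145, 143, 142, 141, 144, 137]
```

The arm has left its start angle and now sits near 2.1 rad, just ahead of the stick as planned. I'll do the ride-up onto the drive, slowly.

>>> {"name": "servo_tool", "arguments": {
  "moves": [
    [0.18,0.26,0,0],
    [0.38,0.5,0,0],
    [0.59,0.73,0,0],
    [0.81,0.94,0,0],
    [1.05,1.14,0,0],
    [1.3,1.33,0,0],
    [1.56,1.5,0,0],
    [1.83,1.66,0,0],
    [2.11,1.8,0,0],
    [2.4,1.92,0,0],
    [2.55,1.97,0,0],
    [2.7,2.02,0,0],
    [2.7,2.02,0,0]
  ]
}}

```text
time: 21.75
ee_pos: [0.5421, -0.0818, 0.0814]
tcp_rot: [-176.6, 0.1, 80.0]
wrist_force: [-1.1, -0.3, 0.9]
opening: 0.0107
grasp_force: 78.5
```

```bash
cat > arm.py <<'E'
from dm import *
def arm(tag):
    v=look(tag);o=get_obs();w=cv2.cvtColor(cv2.imread(f"pics/w_{tag}.png"),6)
    for rr in (.035,.06,.07,.08):
        ph=np.arange(2.3,3.2,.04);J=np.column_stack([.058-rr*np.sin(ph),-.085-rr*np.cos(ph)])
        m=proj("wrist",np.column_stack([tow(J,O,YAW),np.full(len(J),.035)]),o).astype(np.float32)
        print(rr,cv2.remap(w,m[None,:,0],m[None,:,1],1)[0].tolist())
    edges(v)
E
python3 -c "
from arm import *
arm('i')"
```

```text
t 21.75 z 0.0814 tip jig mm [[ 30.9 -41. ]] F jig [[-0.98 -0.61]] 0.89
0.035 [77, 79, 73, 76, 77, 72, 76, 69, 32, 22, 52, 65, 65, 65, 65, 49, 42, 42, 43, 42, 47, 72, 76]
0.06 [45, 44, 44, 45, 47, 48, 48, 50, 48, 49, 48, 51, 51, 48, 50, 53, 53, 52, 51, 52, 52, 84, 85]
0.07 [45, 46, 47, 49, 48, 51, 51, 55, 53, 55, 55, 58, 61, 59, 106, 107, 119, 117, 115, 105, 101, 86, 88]
0.08 [48, 49, 51, 61, 82, 78, 108, 208, 212, 214, 93, 171, 155, 99, 174, 217, 219, 219, 219, 218, 211, 161, 168]
far row 61.1 slope -0.0014 | drive front row 68.3 slope 0.0081 grad -6.5 10.0
drive left col, left face col [122.5  77. ]
```

The pad is on the drive: the arm's dark band is at about 2.76 rad and the stick geometry gives 2.74. I'll push a touch further for margin, hold, then retreat.

>>> {"name": "servo_tool", "arguments": {
  "moves": [
    [0.15,0.04,0,0],
    [0.3,0.08,0,0],
    [0.45,0.1,0,0],
    [0.45,0.1,0,0],
    [0.45,0.1,0,0],
    [0.45,0.1,0,0]
  ]
}}

```text
time: 22.35
ee_pos: [0.5464, -0.081, 0.0814]
tcp_rot: [-176.6, 0.1, 80.0]
wrist_force: [0.9, 0.0, -0.8]
opening: 0.0108
grasp_force: 78.5
```

```bash
python3 -c "
from arm import *
arm('k');print(get_obs()['wrist_force'],get_obs()['ee_pos'])"
```

```text
t 22.35 z 0.0814 tip jig mm [[ 34.9 -39.1]] F jig [[0.9  0.24]] -0.84
0.035 [75, 73, 77, 78, 73, 76, 78, 73, 75, 76, 70, 46, 21, 44, 66, 64, 64, 64, 55, 43, 43, 64, 68]
0.06 [43, 44, 46, 47, 46, 48, 47, 49, 49, 50, 50, 49, 49, 51, 51, 50, 50, 51, 49, 51, 50, 80, 84]
0.07 [46, 46, 48, 49, 49, 51, 52, 53, 55, 56, 55, 54, 76, 59, 63, 58, 108, 106, 107, 107, 104, 80, 87]
0.08 [46, 50, 51, 56, 80, 80, 97, 206, 209, 212, 213, 213, 94, 168, 177, 98, 111, 217, 218, 218, 216, 139, 167]
far row 61.6 slope -0.0003 | drive front row 68.3 slope -0.0045 grad -6.4 9.8
drive left col, left face col [114.5  77. ]
[-0.08787621  0.48704909  1.02547197] [ 0.54636066 -0.0809941   0.0814576 ]
```

The arm is at about 2.85 rad, the drive is still flush and the force is near zero. I'll retreat and carry the stick to above its hole.

>>> {"name": "servo_tool", "arguments": {
  "moves": [
    [-0.5,0.13,0,0],
    [-1.4,0.36,0,0],
    [-1.4,0.36,1.5,0],
    [-1.4,0.36,4,0],
    [-1.4,0.36,5,0],
    [-2,4,5,0],
    [-2.7,8,5,0],
    [-3.4,12,5,0],
    [-4,16,5,0],
    [-4.6,20,5,0],
    [-5.2,24,5,0],
    [-5.8,28,5,0],
    [-6.2,32,5,0],
    [-6.43,35.5,5,0],
    [-6.43,37.5,5,0],
    [-6.43,38.06,5,0],
    [-6.43,38.06,5,0],
    [-6.43,38.06,5,0]
  ]
}}

```text
time: 23.95
ee_pos: [0.4817, 0.299, 0.1312]
tcp_rot: [-176.6, 0.1, 80.0]
wrist_force: [0.2, -1.2, -0.7]
opening: 0.0108
grasp_force: 78.5
```

```bash
python3 - <<'E'
from h import *
o=get_obs();print(o["time"],o["ee_pos"],o["wrist_force"],o["tcp_rot"])
w=camera("wrist");cv2.imwrite("pics/w_l.png",w[:,:,::-1])
g=cv2.cvtColor(w,cv2.COLOR_RGB2GRAY)
# stick tip row along its column, and its centre column by row (compare with picture 'w_c' held earlier)
for f in("w_a","w_e","w_l"):
    a=cv2.cvtColor(cv2.imread(f"pics/{f}.png"),6).astype(float)
    print(f,[int(x) for x in a[214:250:3,279]])
    for r in(236,246,256,270): print(r,[int(x) for x in a[r,262:297:2]])
E
```

```text
23.95 [0.48166958 0.29901806 0.13123164] [ 0.22775374 -1.22440731 -0.67726975] [-1.76566678e+02  1.14292836e-01  8.00194963e+01]
w_a [50, 50, 50, 49, 84, 86, 84, 83, 84, 84, 84, 84]
236 [48, 46, 45, 48, 46, 56, 79, 82, 84, 85, 83, 82, 83, 93, 106, 105, 106, 106]
246 [45, 47, 45, 45, 46, 65, 81, 83, 84, 82, 83, 80, 85, 105, 105, 105, 104, 104]
256 [62, 23, 22, 50, 65, 80, 81, 84, 89, 87, 84, 83, 83, 98, 67, 25, 36, 69]
270 [28, 19, 49, 73, 78, 79, 80, 81, 80, 78, 79, 79, 80, 77, 69, 32, 24, 41]
w_e [106, 106, 106, 64, 79, 86, 83, 85, 84, 83, 82, 83]
236 [47, 48, 48, 49, 50, 58, 80, 83, 84, 84, 82, 80, 57, 49, 49, 48, 49, 50]
246 [44, 44, 45, 46, 47, 65, 80, 82, 81, 82, 82, 80, 61, 45, 46, 47, 46, 46]
256 [58, 25, 25, 50, 63, 79, 79, 79, 85, 85, 81, 79, 77, 59, 38, 23, 37, 66]
270 [24, 21, 50, 69, 75, 77, 78, 76, 76, 77, 78, 78, 77, 73, 67, 29, 19, 37]
w_l [39, 35, 36, 46, 58, 59, 58, 60, 58, 58, 59, 59]
236 [51, 48, 49, 48, 48, 51, 55, 59, 59, 60, 57, 56, 47, 47, 46, 47, 45, 48]
246 [49, 48, 48, 48, 46, 52, 55, 57, 57, 59, 57, 56, 50, 46, 46, 46, 45, 47]
256 [44, 18, 18, 43, 52, 58, 56, 57, 61, 61, 56, 55, 55, 45, 30, 11, 24, 46]
270 [20, 15, 37, 49, 53, 55, 55, 56, 56, 56, 56, 55, 56, 52, 47, 20, 14, 27]
```

The stick sits unchanged in the grip. Lowering it into the hole, pausing partway to check force.

>>> {"name": "servo_tool", "arguments": {
  "moves": [
    [0,0.05,-1.2,0],
    [0,0.05,-2.2,0],
    [0,0.05,-3,0],
    [0,0.05,-3.6,0],
    [0,0.05,-4,0],
    [0,0.05,-4,0]
  ]
}}

```text
time: 24.5
ee_pos: [0.4815, 0.2996, 0.0901]
tcp_rot: [-176.5, 0.2, 80.0]
wrist_force: [-0.5, 1.2, -0.5]
opening: 0.0111
grasp_force: 78.5
```

>>> {"name": "servo_tool", "arguments": {
  "moves": [
    [0,0,-0.5,0],
    [0,0,-1,0],
    [0,0,-1.5,0],
    [0,0,-2,0],
    [0,0,-2.3,0],
    [0,0,-2.3,0],
    [0,0,-2.3,0]
  ]
}}

```text
time: 25.08
ee_pos: [0.4818, 0.3001, 0.0682]
tcp_rot: [-176.6, 0.1, 80.0]
wrist_force: [0.3, -0.6, -1.2]
opening: 0.011
grasp_force: 78.5
```

It went in freely. Releasing, then rising straight up and away.

>>> {"name": "servo_tool", "arguments": {
  "moves": [
    [0,0,0,0],
    [0,0,0,0],
    [0,0,0,0],
    [0,0,0,0],
    [0,0,0,0],
    [0,0,0,0]
  ],
  "claw": 0.3
}}

```text
time: 25.58
ee_pos: [0.4819, 0.3001, 0.0685]
tcp_rot: [-176.6, 0.1, 80.0]
wrist_force: [0.1, -0.2, -0.3]
opening: 0.0596
grasp_force: 0.0
```

>>> {"name": "servo_tool", "arguments": {
  "moves": [
    [0,0,1.5,0],
    [0,0,4,0],
    [0,0,7,0],
    [0,0,10,0],
    [0,0,13,0],
    [0,0,16,0],
    [0,-4,18.5,0],
    [0,-8,18.5,0],
    [0,-12,18.5,0],
    [0,-16,18.5,0],
    [0,-16,18.5,0],
    [0,-16,18.5,0],
    [0,-16,18.5,0]
  ]
}}

```text
time: 26.67
ee_pos: [0.482, 0.14, 0.2535]
tcp_rot: [-176.6, 0.1, 79.9]
wrist_force: [-0.3, 0.4, 0.1]
opening: 0.06
grasp_force: 0.0
```

```bash
python3 - <<'E'
from dm import *
o=get_obs();print(o["time"],o["ee_pos"],o["opening"])
w=camera("wrist")[:,:,::-1].copy();t=camera("top")[:,:,::-1].copy();cv2.imwrite("pics/w_z.png",w);cv2.imwrite("pics/t_z.png",t)
g=cv2.cvtColor(ortho(w,"wrist",.118,.43,.53,.25,.35,o,4000),6);g=g[100:300,100:300]
m=(g>200).astype(np.uint8)*255
print("handle",[ ((.53-(r[0][1]+100)/4000).round(4) if 0 else (round(.53-(r[0][1]+100)/4000,4),round(.35-(r[0][0]+100)/4000,4)),np.round(np.array(r[1])/4,1),round(r[2],1)) for c in cv2.findContours(m,0,1)[0] if cv2.contourArea(c)>500 for r in [cv2.minAreaRect(c)]],g.max())
t0=cv2.imread("pics/top0.png")
for n,(x,y) in{"dish":(239,261),"comb":(205,160),"twz":(384,268),"stand":(182,215)}.items():
    d=cv2.absdiff(t0[y-22:y+22,x-18:x+18],t[y-22:y+22,x-18:x+18]);print(n,d.mean().round(1),d.max())
r,c=np.mgrid[:520,:800];J=np.stack([.085-r/4000.,.095-c/4000.],-1).reshape(-1,2)
X=np.column_stack([tow(J,O,YAW),np.full(len(J),.02)])
tt=cv2.remap(t,*[proj("top",X).reshape(520,800,2).astype(np.float32)[...,i] for i in(0,1)],2)
cv2.imwrite("pics/final.png",tt)
E
```

```text
26.6667 [0.48202449 0.14002698 0.25351112] 0.06003424507512099
handle [] 183
dish 15.7 67
comb 15.4 112
twz 2.0 8
stand 21.4 98
```

The picture budget is used up, so the last checks are numeric: the handle square, plus the drive, clip and fence edges.

```bash
python3 - <<'E'
from dm import *
import pickle
def handle(w,o,tag):
    g=cv2.cvtColor(ortho(w,"wrist",.118,.43,.53,.25,.35,o,4000),6)
    hi=np.percentile(g[140:260,140:260],97)
    for th in(.8*hi,.9*hi):
        m=np.zeros_like(g);m[120:280,120:280]=(g[120:280,120:280]>th)*255
        for c in cv2.findContours(m,0,1)[0]:
            if cv2.contourArea(c)>600:
                r=cv2.minAreaRect(c);print(tag,int(hi),"x,y",round(.53-r[0][1]/4000,4),round(.35-r[0][0]/4000,4),np.round(np.array(r[1])/4,1),round(r[2],1))
handle(cv2.imread("pics/w3.png"),pickle.load(open("w3.pkl","rb")),"start")
o=get_obs();w=cv2.imread("pics/w_z.png");handle(w,o,"now")
r,c=np.mgrid[:520,:720];J=np.stack([.075-r/4000.,.095-c/4000.],-1).reshape(-1,2)
X=np.column_stack([tow(J,O,YAW),np.full(len(J),.02)]);m=proj("wrist",X,o).reshape(520,720,2)
print("in view",m.min((0,1)),m.max((0,1)))
v=cv2.remap(w,m[...,0].astype(np.float32),m[...,1].astype(np.float32),1)
g=cv2.cvtColor(v,6)
print("col profile rows 40..100 at c=150,250:",g[40:100:3,150].tolist(),g[40:100:3,250].tolist())
print("row profile cols 60..110 at r=150,300:",g[150,60:110:3].tolist(),g[300,60:110:3].tolist())
print("back edge rows 320-370 c=120,250,380:",[g[320:370:3,c].tolist() for c in(120,250,380)])
E
```

```text
start 180 x,y 0.4645 0.3001 [39.7  8.5] -0.0
start 180 x,y 0.4802 0.3 [10.9 10.4] 9.5
start 180 x,y 0.4879 0.3177 [ 4.5 24.2] 0.0
start 180 x,y 0.4802 0.2999 [9.5 9.2] 8.7
now 182 x,y 0.4645 0.3001 [39.7  8.5] -0.0
now 182 x,y 0.4908 0.2997 [10.  10.4] 7.8
now 182 x,y 0.4871 0.3179 [25.8  4.2] 90.0
now 182 x,y 0.4908 0.2998 [9.  9.2] 8.1
in view [291.94754357 239.85598657] [406.29964589 358.92782539]
col profile rows 40..100 at c=150,250: [138, 136, 131, 127, 123, 121, 120, 121, 123, 126, 130, 138, 149, 161, 172, 176, 179, 178, 177, 177] [25, 25, 25, 25, 26, 26, 25, 24, 25, 26, 25, 24, 25, 25, 26, 26, 24, 25, 26, 27]
row profile cols 60..110 at r=150,300: [141, 137, 134, 133, 135, 141, 148, 157, 165, 174, 177, 179, 179, 178, 175, 171, 163] [51, 40, 31, 27, 24, 24, 23, 23, 23, 25, 23, 21, 22, 23, 24, 24, 23]
back edge rows 320-370 c=120,250,380: [[85, 100, 106, 107, 105, 101, 96, 87, 76, 62, 52, 44, 44, 44, 44, 44, 43], [175, 175, 176, 177, 175, 167, 154, 133, 109, 90, 73, 70, 69, 72, 73, 73, 73], [175, 175, 176, 176, 174, 169, 152, 130, 110, 89, 75, 66, 69, 72, 73, 73, 73]]
```

The stick stands in its hole, leaning within its clearance (top about 10 mm off, same height, so still about 33 mm deep). The drive's back edge is square and tight in the corner, and the gripper is clear. Handing in.

```bash
python3 -c "
from workcell import *
print(job_done(),get_obs()['time'])"
```

```text
the job is handed in; nothing more can be done
the job is handed in; nothing more can be done
```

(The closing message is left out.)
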